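Put the used finds-cleaning tools to soak

TASK

Open the soaking tub: twist its bayonet cover anticlockwise (seen from above) until the tabs are clear of the lugs, lift it off and lay it flat on the cork disc, grip bar up. Then, one after the other from the longest to the shortest, take each tool that lies on the mat (there are two or three), lay it in the slanted rest with its blade down at the stop and let go, take hold of it again at the new angle and stand it upright, blade down, at the bottom of a free pocket of the tub's rack. Leave the jars, the loupe and the bowl where they are.

Things in the scene. Friction and masses are not known exactly. Their poses are not given: they have to be found in the camera images.
- tub: white round soaking tub, fixed, 140 mm across, mouth 132 mm, rim 88 mm above the table. Origin: centre of its underside; z up; x roughly away from the robot. Two steel lugs stand outside the wall at tub +y and -y (out to 96 mm from the centre, tops 106 mm above the table) and hook inwards over the cover's tabs
- tub_rack (a point): centre of the grey rack in the tub, at its top face, 74 mm above the table. The rack has three open pockets in a row along the tub's own x, centred at x = +46, 0 and -46 mm from here; each is 26 mm (tub x) by 30 mm (tub y) with its floor 8 mm above the table
- cover: grey bayonet cover, disc 148 mm across, about 0.3 kg. Origin: centre of the underside of its 6 mm deep locating plug (seated: 82 mm above the table); z up. Two steel tabs at cover +y and -y (24 mm wide, out to 86 mm) lie under the lugs when locked, cover x then roughly along tub x
- cover_bar (a point): centre of the black grip bar on the cover, on its axis 30 mm above the cover's origin; the bar runs along cover x, 90 mm long, 18 mm wide, 32 mm high. Turned anticlockwise from above, with little effort, the tabs come clear of the lugs from about 40 degrees on and at a quarter turn lie midway between them; clockwise it soon meets a stop. Freed, it lifts straight off
- disc: thin round cork disc 184 mm across and 3 mm thick, fixed on the table, where the cover is to be set down. Origin: centre of its underside
- rest: slanted rest, fixed: a narrow aluminium beam (16 mm wide, 160 mm long) rising at 45 degrees towards its own +x, on a dark base plate 170 x 56 mm. Origin: centre of the base's underside; z up; +x roughly away from the robot. A post 16 mm wide carries the beam. A 22 mm wide tool lies handle on the beam, blade end down at the stop; above the side walls fingers can straddle tool and beam
- rest_foot (a point): where the beam's upper surface meets the stop plate at its lower end, mid width: 70 mm towards -x of the rest's origin, 30 mm above the table. The lowest 66 mm of the beam have side walls 30 mm apart and 18 mm high; the stop plate is 24 mm high (square to the beam). A tool lying home has its tip about 9 mm from here, square to the beam
- mat: black rubber mat 240 x 260 mm, 3 mm thick, fixed on the table; the tools lie on it at the start, blades roughly towards the robot. Origin: centre of its underside
- long_tool: the long hand tool, 195 mm long overall, about 70 g: wooden handle 135 mm long, 22 mm wide (own y) and 18 mm thick (own z), and a steel end 60 mm long, a flat paddle blade 20 mm wide, 6 mm thick. Origin: on its long axis at mid length; own x points along the axis towards the blade tip. May be absent
- long_tool_tip (a point): blade tip of the long tool, on its axis, 97.5 mm from its origin
- long_tool_tail (a point): end of the handle of the long tool, on its axis, 97.5 mm from its origin
- middle_tool: the middle hand tool, 170 mm long overall, about 70 g: wooden handle 120 mm long, 22 mm wide (own y) and 18 mm thick (own z), and a steel end 50 mm long, a narrow straight blade 11 mm wide, 6 mm thick. Origin: on its long axis at mid length; own x points along the axis towards the blade tip. May be absent
- middle_tool_tip (a point): blade tip of the middle tool, on its axis, 85 mm from its origin
- middle_tool_tail (a point): end of the handle of the middle tool, on its axis, 85 mm from its origin
- short_tool: the short hand tool, 145 mm long overall, about 70 g: wooden handle 105 mm long, 22 mm wide (own y) and 18 mm thick (own z), and a steel end 40 mm long, a thin stem ending in a small cross blade 18 mm wide, 6 mm thick. Origin: on its long axis at mid length; own x points along the axis towards the blade tip. May be absent
- short_tool_tip (a point): blade tip of the short tool, on its axis, 72.5 mm from its origin
- short_tool_tail (a point): end of the handle of the short tool, on its axis, 72.5 mm from its origin
- jar_a: bystander, to be left where it is: small white jar with yellow lid, 52 mm across, 55 mm high. Origin: centre of its underside
- jar_b: bystander, to be left where it is: small white jar with green lid, 56 mm across, 50 mm high. Origin: centre of its underside
- jar_c: bystander, to be left where it is: white jar with yellow lid, 60 mm across, 60 mm high. Origin: centre of its underside
- loupe: bystander, to be left where it is: black eye loupe, 40 mm across, 36 mm high. Origin: centre of its underside
- dish: bystander, to be left where it is: white bowl, 90 mm across, 30 mm high. Origin: centre of its underside
Mind the look-alikes: they are no part of the job. Leave any yellow look-alike of the cover alone. Leave any orange look-alike of the long_tool alone.

How it is judged:
By the outcome, as a careful person would: the job done as asked, in the order asked, and still so for the second after the job is handed in, with the robot touching nothing.
Of long_tool, middle_tool, short_tool only 2 to 3 are there at a start; the rules pass over those that are not, and their reading is None.
At some moment in a run one of long_tool, middle_tool, short_tool may be knocked a few centimetres aside while the robot is not near it.
It also fails if it takes over 210 s, if anything falls off the work surface, if the arm or the gripper's body presses on something with over 40 N, if the wrist force passes 120 N, or if a joint passes its speed limit or range.

ROBOT

A 6-joint arm with a two-finger parallel gripper is mounted at the origin on the work surface. World frame = base frame: x ahead of the robot, y to its left, z up, the work surface at z = 0. Lengths are in m, angles in rad, forces in N, time in s.
With the tool pointing down it reaches from about 0.325 to 0.875 m from the base axis. Payload 4.4 kg.
Tool frame: the origin (TCP) lies at the very end of the fingers, on their centre line; the grasp point (between the pads) lies 19 mm behind it; z points along the fingers, y is the line along which they close (so a half turn about z gives the same grasp; the last joint's range is limited). The gripper opens to 85 mm and grips with 20 to 120 N. Pads are 22 mm wide; open, the fingers measure 114 mm over their backs; the gripper's body (76 mm by 85 mm) begins 54 mm behind the grasp point. The pads swing forward as they close: fully open they stand 13 mm farther back than shut.
Start: joints at [-1.292, 0.207, 1.542, -0, 1.393, -0.15], TCP at [0.24, -0.523, 0.192] pointing down, gripper open.
Joint ranges: [-2.73, 2.73], [-0.86, 2.22], [0.23, 2.46], [-1.11, 4.25], [0.08, 2.63], [-2.82, 2.82]. Speed limits (rad/s): [2.79, 2.79, 3.14, 3.14, 3.14, 3.14].

INTERFACE

Orientations are given as a 3x3 rotation matrix whose columns are the frame's x, y, z axes.
In Python, from rig import manip, fingers, kinematics, eyes, order gives the robot as it stands. The module is installed in compiled form; this text tells all that it offers. Calls block until the motion is done:
- manip.goto(position, orientation): joint-space move of the TCP to a pose.
- manip.move_l(position, ori=None, rate=0.15): straight line of the TCP; ori=None keeps the orientation; rate is the mean speed in m/s.
- manip.goto_joints(angles): joint-space move.
- fingers.gripper_to(opening): opening from 0.0 (shut) to 1.0 (fully open); the grip force is fixed at half the most; returns when the fingers have stopped.
- manip.sleep(seconds).
- kinematics.solve_ik(position, orientation): joint angles nearest the present ones, or None.
- eyes.capture(name): name is "side" or "top" or "wrist"; returns a dict with "image" (400x640x3 uint8, red, green, blue), "vertical_fov" (degrees; the focal length in pixels is half the picture's height over the tangent of half this angle, whatever the lens; pixels are square), "cx", "cy" (the principal point, pixels), "R" (3x3) and "t" (3): a world point X has camera coordinates R X + t; the wrist camera has in their place "mount" (4x4, takes a point from camera to tool coordinates, whose origin is the TCP and whose axes are the flange's). Camera axes: x right, y down, z forward; pixel columns grow to the right and rows downward; lengths in m; the calibration is good to about 2 mm. A picture is of the moment at which its call begins: read the wrist's pose just before it. There is no depth.
A pose or a line that the arm cannot do raises manip.Unreachable and nothing moves.
- order.close_job(): hands the job in; it is judged then, once.
Readings, each from a call of its own:
- manip.read_time(): time.
- manip.read_q(): joint angles.
- manip.read_joint_vel(): joint speeds.
- manip.read_joint_efforts(): joint torques, N m.
- manip.read_ee_pos(): TCP position.
- manip.read_tcp_rot(): TCP orientation.
- manip.read_contact_force(): force on the tool from outside, world axes, zero at the start.
- manip.read_moment(): the same for the moment, N m.
- manip.read_finger_gap(): opening from 0.0 (shut) to 1.0 (fully open).
- manip.read_finger_force(): force on a finger pad.
Only numpy, scipy, OpenCV 4.12 (cv2) and the standard library are available. Lean on these libraries where they do the work, as an engineer would, in place of code of your own. Each camera call takes 0.05 s, during which the arm holds its last target. There are 200 camera calls.

## Working session

There is one attempt and no reset: what is moved stays moved. The work goes in short steps, each a Python script; the robot and the scene stay as the last script left them, time stands still between calls to the robot, and variables do not carry over. Pictures are saved under pics/ and viewed, at most 14 in all, crops included, and the job is handed in when it is done.

```bash
mkdir -p pics
python3 - <<'E'
from rig import manip,eyes
import cv2,pickle
for n in("top","side"):
    c=eyes.capture(n); pickle.dump(c,open(n+".pkl","wb"))
    cv2.imwrite(f"pics/{n}0.png",c["image"][:,:,::-1])
    print(n,c["vertical_fov"],c["cx"],c["cy"],c["R"],c["t"],[k for k in c])
print(manip.read_tcp_rot(),manip.read_time(),manip.read_finger_gap())
E
```

```text
top 43.75703953193954 316.8726176502545 206.17334843711106 [[-0.01165633 -0.99960863 -0.02543049]
 [-0.99605037  0.01384606 -0.08770375]
 [ 0.08802154  0.02430774 -0.99582194]] [4.65427544e-04 4.95711424e-01 1.48318863e+00] ['image', 'vertical_fov', 'cx', 'cy', 'R', 't']
side 42.23031838235198 326.30085913781437 200.8245008276244 [[ 0.99018762 -0.13873402 -0.01677317]
 [-0.08997947 -0.54112355 -0.83611542]
 [ 0.1069213   0.82942038 -0.54829706]] [-0.50007631  0.09909508  1.39358353] ['image', 'vertical_fov', 'cx', 'cy', 'R', 't']
[[ 9.09047406e-01  4.16692328e-01 -5.62944106e-04]
 [ 4.16692574e-01 -9.09045204e-01  2.02850842e-03]
 [ 3.33522254e-04 -2.07858495e-03 -9.99997784e-01]] 0.1 0.997674319534006
```

View pics/top0.png

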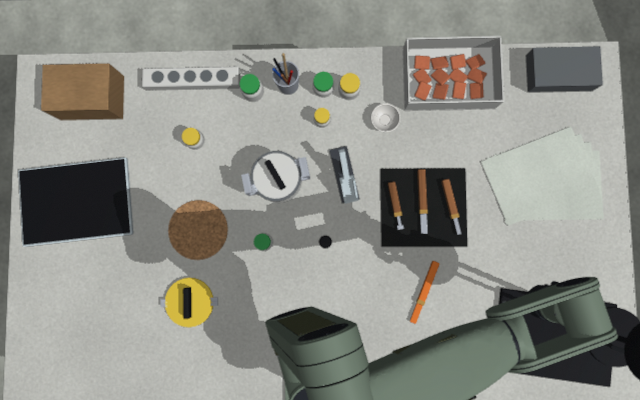

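View pics/side0.png

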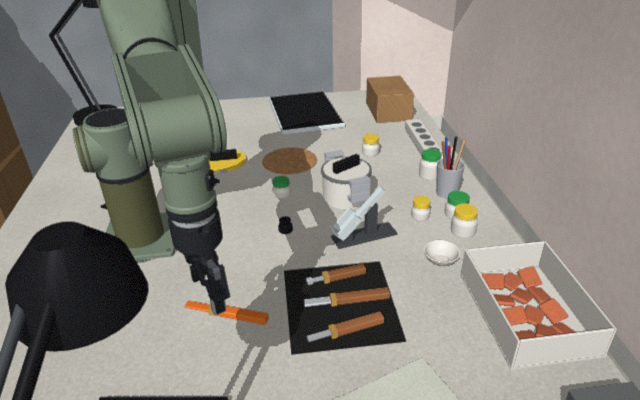

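Top view: the grey cover on the tub is at (275,175), with its yellow look-alike at (188,302). The disc is at (198,229) and the rest at (345,175). The mat tools are short (396,207), long (423,200) and middle (452,207); the orange look-alike is off the mat at (425,290).

```bash
cat > h.py <<'E'
import numpy as np,cv2,pickle
from rig import manip,fingers,kinematics,eyes,order
def cam(n):
    p,Rt=np.array(manip.read_ee_pos()),np.array(manip.read_tcp_rot())
    c=dict(eyes.capture(n))
    if n=="wrist":
        M=np.array(c["mount"]); Rcw=Rt@M[:3,:3]; o=p+Rt@M[:3,3]
        c["R"]=Rcw.T; c["t"]=-Rcw.T@o
    c["f"]=200/np.tan(np.radians(c["vertical_fov"]/2)); return c
def ray(c,uv,z):
    uv=np.atleast_2d(np.array(uv,float))
    R,t=np.array(c["R"]),np.array(c["t"]); f=c.get("f",200/np.tan(np.radians(c["vertical_fov"]/2)))
    d=np.c_[(uv-[c["cx"],c["cy"]])/f,np.ones(len(uv))]@R; o=-R.T@t
    return o+d*((z-o[2])/d[:,2])[:,None]
def proj(c,X):
    x=np.atleast_2d(X)@np.array(c["R"]).T+np.array(c["t"]); return x[:,:2]/x[:,2:]*c["f"]+[c["cx"],c["cy"]]
def down(yaw):  # tool down, closing axis y at yaw+90deg ; tool x along yaw
    c,s=np.cos(yaw),np.sin(yaw); return np.array([[c,s,0],[s,-c,0],[0,0,-1.]])
def save(c,name): cv2.imwrite(f"pics/{name}.png",c["image"][:,:,::-1]); pickle.dump(c,open(name+".pkl","wb"))
def T(): return round(manip.read_time(),1)
E
python3 - <<'E'
from h import *
c=pickle.load(open("top.pkl","rb"))
for n,uv,z in[("cover",(275,175),.128),("lugA",(248,188),.106),("lugB",(304,168),.106),("disc",(198,229),.003),("rest",(345,175),.06),("mat",(423,207),.003),("barends",(266,162),.128),("",(284,189),.128)]:
    print(n,ray(c,uv,z).round(3))
print(manip.read_q())
# wrist looks from above
for n,p,y in[("w_mat",(0.50,-0.33,0.42),0.),("w_rest",(.55,-.12,.42),0.),("w_tub",(.56,.1,.42),0.),("w_disc",(.43,.3,.42),0)]:
    try:
        q=kinematics.solve_ik(p,down(y)); print(n,None if q is None else np.round(q,2))
        manip.goto(p,down(y)); w=cam("wrist"); save(w,n); print(T(),w["vertical_fov"],np.array(w["mount"]).round(3).tolist())
    except manip.Unreachable as e: print(n,"unreach",e)
ims=[cv2.imread(f"pics/{n}.png") for n in("w_mat","w_rest","w_tub","w_disc")]
big=np.vstack([np.hstack(ims[:2]),np.hstack(ims[2:])])
cv2.imwrite("pics/mosaic.png",cv2.resize(big,(800,500),interpolation=cv2.INTER_AREA))
E
```

```text
cover [[0.576 0.109 0.128]]
lugA [[0.543 0.189 0.106]]
lugB [[0.599 0.028 0.106]]
disc [[0.432 0.36  0.003]]
rest [[ 0.584 -0.091  0.06 ]]
mat [[ 0.49  -0.328  0.003]]
barends [[0.614 0.134 0.128]]
 [[0.536 0.084 0.128]]
[-1.29147753e+00  2.07339994e-01  1.54285348e+00  1.84240683e-05
  1.39350428e+00 -1.50488776e-01]
w_mat [-0.73  0.19  1.1  -0.    1.85  0.84]
1.6 58.38848806457069 [[0.001, -0.949, -0.317, 0.081], [1.0, 0.001, 0.002, 0.0], [-0.001, -0.317, 0.949, -0.181], [0.0, 0.0, 0.0, 1.0]]
w_rest [-0.37  0.11  1.2  -0.    1.84  1.2 ]
2.5 58.38848806457069 [[0.001, -0.949, -0.317, 0.081], [1.0, 0.001, 0.002, 0.0], [-0.001, -0.317, 0.949, -0.181], [0.0, 0.0, 0.0, 1.0]]
w_tub [ 0.02  0.12  1.18 -0.    1.84  1.6 ]
3.5 58.38848806457069 [[0.001, -0.949, -0.317, 0.081], [1.0, 0.001, 0.002, 0.0], [-0.001, -0.317, 0.949, -0.181], [0.0, 0.0, 0.0, 1.0]]
w_disc [ 0.44  0.02  1.29 -0.    1.83  2.01]
4.5 58.38848806457069 [[0.001, -0.949, -0.317, 0.081], [1.0, 0.001, 0.002, 0.0], [-0.001, -0.317, 0.949, -0.181], [0.0, 0.0, 0.0, 1.0]]
```

View pics/mosaic.png

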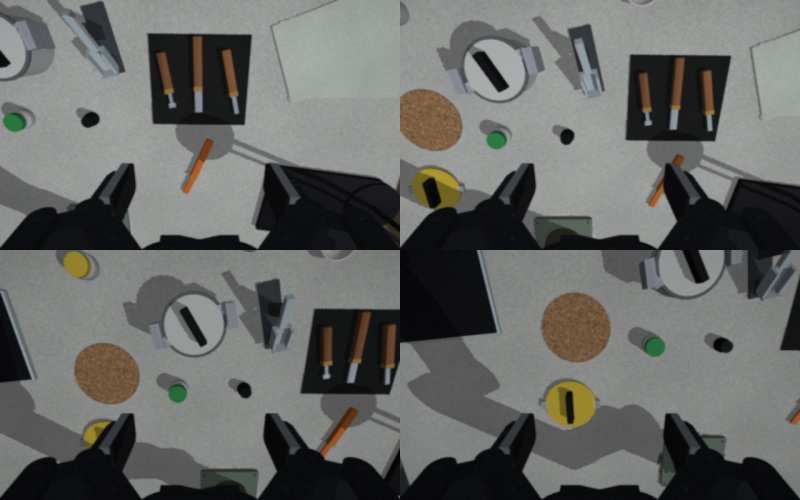

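The mosaic shows cover, disc, rest and all three tools clear of obstructions. Next I'll measure the cover, lugs and disc.

```bash
cat >> h.py <<'E'
def blobs(m,amin=60):
    cs,_=cv2.findContours(cv2.morphologyEx(m.astype(np.uint8),cv2.MORPH_OPEN,np.ones((3,3),np.uint8)),cv2.RETR_EXTERNAL,cv2.CHAIN_APPROX_NONE)
    return [k[:,0,:] for k in cs if cv2.contourArea(k)>amin]
def circ(P):  # least squares circle
    A=np.c_[2*P[:,:2],np.ones(len(P))]; s=np.linalg.lstsq(A,(P[:,:2]**2).sum(1),rcond=None)[0]
    return s[:2],np.sqrt(s[2]+s[:2]@s[:2])
def hsv(c): return cv2.cvtColor(c["image"],cv2.COLOR_RGB2HSV).astype(int)
E
python3 - <<'E'
from h import *
for n,g in(("w_tub",(.576,.109,.1)),("w_disc",(.432,.36,.003)),("w_tub",(.432,.36,.003)),("w_rest",(.576,.109,.1))):
    c=pickle.load(open(n+".pkl","rb")); H=hsv(c); uv=proj(c,g)[0]; print(n,uv.round())
    if g[2]<.05:
        for b in blobs((H[...,0]<20)&(H[...,1]>90)&(H[...,2]>50),800):
            h=cv2.convexHull(b)[:,0]; print(" disc",circ(ray(c,h,.003)))
    else:
        u,v=uv.astype(int); print(" hsv disc",H[v+25,u-25],H[v-25,u+25],H[v,u])
        for b in blobs(H[...,2]<45,200):
            if np.hypot(*(b.mean(0)-uv))<60:
                r=cv2.minAreaRect(b); print(" bar px",r); P=ray(c,cv2.boxPoints(r),.128); print(P.round(3), P.mean(0))
        m=(H[...,2]>H[v+25,u-25][2]-14)&(H[...,1]<25)
        for b in blobs(m,2000):
            if np.hypot(*(b.mean(0)-uv))<60:
                h=cv2.convexHull(b)[:,0]; print(" cover",circ(ray(c,h,.096)),len(h))
c=pickle.load(open("w_tub.pkl","rb")); cr=c["image"][30:190,210:500,::-1]; cv2.imwrite("pics/c1.png",cv2.resize(cr,None,fx=2.7,fy=2.7,interpolation=cv2.INTER_CUBIC))
E
```

```text
w_tub [310. 123.]
 hsv disc [ 83   7 154] [ 90   3 154] [113  49  21]
 bar px ((308.9530334472656, 122.52699279785156), (66.83847045898438, 12.916902542114258), 60.10109329223633)
[[0.613 0.138 0.128]
 [0.621 0.124 0.128]
 [0.546 0.081 0.128]
 [0.537 0.096 0.128]] [0.5791752  0.10960553 0.128     ]
 cover (array([0.57813824, 0.1096924 ]), np.float64(0.06540301270389812)) 34
w_disc [281. 124.]
 disc (array([0.42875033, 0.35990292]), np.float64(0.0896684718215547))
w_tub [170. 198.]
 disc (array([ 0.23618979, -0.3364841 ]), np.float64(0.07761469777524901))
 disc (array([0.42914889, 0.35884128]), np.float64(0.08967669497675898))
 disc (array([ 0.50989184, -0.42770791]), np.float64(0.0560726230167546))
 disc (array([ 0.53294673, -0.3331661 ]), np.float64(0.06571607553110652))
w_rest [150. 115.]
 hsv disc [ 75   3 171] [ 80   4 173] [113  68  15]
 bar px ((144.67849731445312, 113.09330749511719), (73.99700164794922, 18.5555477142334), 54.162349700927734)
[[0.612 0.135 0.128]
 [0.625 0.114 0.128]
 [0.55  0.069 0.128]
 [0.535 0.091 0.128]] [0.58066619 0.10241129 0.128     ]
 cover (array([0.57795764, 0.10917695]), np.float64(0.06540819386320527)) 38
```

View pics/c1.png

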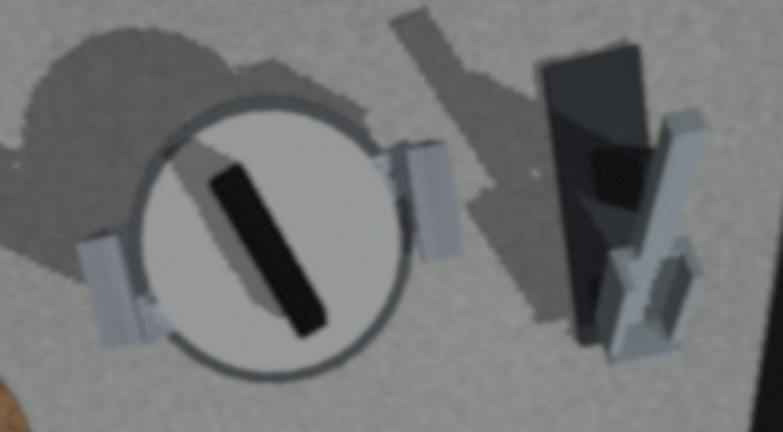

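The crop confirms the grey-white cover: bar at crop (268,250), lugs at (110,290) and (434,200), tabs partly under the lugs. I'll grip, twist and lift it.

Run:
```python
from h import *
c=pickle.load(open("w_tub.pkl","rb"))
L=ray(c,[(250.7,137.4),(370.7,104)],.106); d=L[0]-L[1]; ty=np.arctan2(-d[0],d[1]); print("lugs",L.round(3),L.mean(0),"tub yaw",np.degrees(ty),np.hypot(*d[:2]))
x,y=.5782,.1095; b=np.radians(29.5)
manip.goto((x,y,.2),down(b)); 
w=cam("wrist"); save(w,"w_bar")
manip.move_l((x,y,.101),rate=.1); fingers.gripper_to(0.)
print(T(),manip.read_finger_gap(),manip.read_finger_force(),manip.read_contact_force())
q=np.array(manip.read_q()); turn=ty+np.pi/2-b
for k in range(1,6):
    qq=q.copy(); qq[5]-=turn*k/5; manip.goto_joints(qq)
    print(k,np.round(manip.read_contact_force(),1),np.round(manip.read_moment(),2),round(manip.read_finger_gap(),3))
R=np.array(manip.read_tcp_rot()); print("yaw",np.degrees(np.arctan2(R[1,0],R[0,0])),T())
```

```text
lugs [[0.557 0.192 0.106]
 [0.602 0.027 0.106]] [0.57943214 0.10944434 0.106     ] tub yaw 15.291503965396725 0.1701847441851102
7.7 -0.0007985822117909318 0.0 [-0.15485188  0.25525369 -0.0973869 ]
1 [ 0.6 -0.  -0.6] [-0.01 -0.03  0.02] -0.002
2 [-0.3  0.8  0.4] [0.03 0.02 0.01] -0.0
3 [0.5 0.1 0. ] [0.05 0.02 0.05] -0.003
4 [-0.1 -0.2  0.8] [ 0.02 -0.   -0.02] -0.003
5 [0.3 0.3 0.2] [ 0.06  0.02 -0.01] -0.001
yaw 104.97840941851949 9.4
```

Missed: gripper closed on nothing. Look.

Run:
```python
from h import *
w=cam("wrist"); save(w,"w_now"); s=cam("side"); save(s,"s_now")
print(manip.read_ee_pos(),proj(s,manip.read_ee_pos()))
a=cv2.imread("pics/w_bar.png"); b=s["image"][:,:,::-1][80:280,200:520]
cv2.imwrite("pics/m2.png",cv2.resize(np.vstack([a,cv2.resize(b,(640,400))]),(480,600)))
```

```text
[0.57819347 0.10949924 0.10096143] [[345.60117212 167.26772424]]
```

View pics/m2.png

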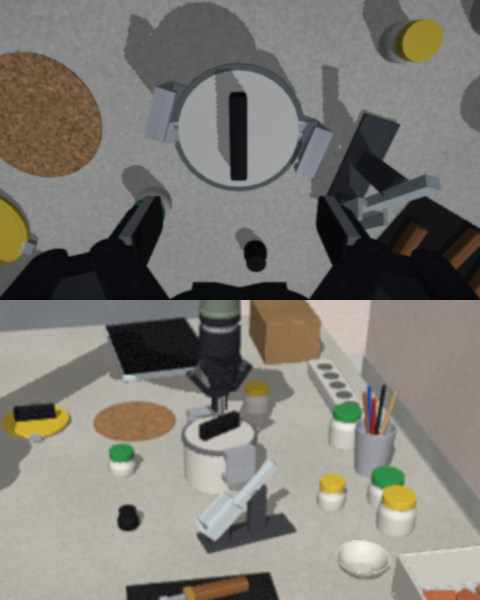

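Run:
```python
from h import *
a=cv2.imread("pics/w_now.png"); b=cv2.imread("pics/s_now.png")[120:220,270:430]
cv2.imwrite("pics/m3.png",cv2.resize(np.vstack([a,cv2.resize(b,(640,400),interpolation=cv2.INTER_CUBIC)]),(480,600)))
w=pickle.load(open("w_bar.pkl","rb")); print(proj(w,[[.5782,.1095,.101],[.5782,.1095,.128],[.5782,.1095,.2]]))
n=pickle.load(open("w_now.pkl","rb")); print(proj(n,[[.5782,.1095,.101],[.5782,.1095,.128]]))
```

```text
[[317.88589747 178.47864757]
 [317.82612158 188.57899579]
 [317.59110785 228.28933176]]
[[319.36010392 227.88785231]
 [319.34388818 251.05046126]]
```

View pics/m3.png

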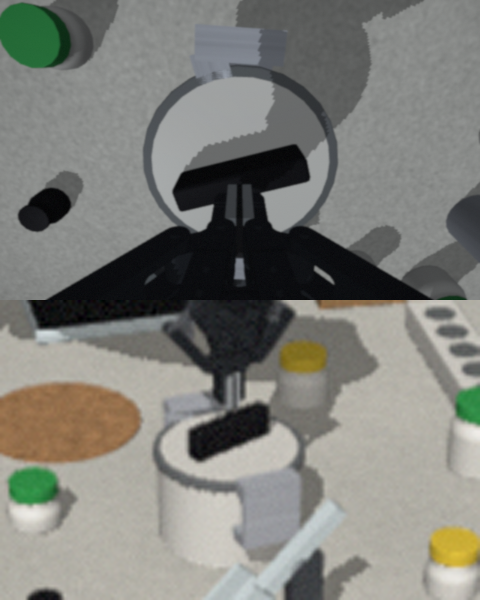

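Both views show the fingertips about 20 mm higher than the reading, sitting just above the bar. I'll go back to the bar's angle, open, and do a guarded descent.

```bash
cat >> h.py <<'E'
def guarded(z0,z1,step=.0015,lim=4.):
    p=np.array(manip.read_ee_pos()); f0=np.array(manip.read_contact_force()); z=z0
    while z>z1:
        z-=step; manip.move_l((p[0],p[1],z),rate=.03)
        f=np.array(manip.read_contact_force())-f0
        if np.linalg.norm(f)>lim: break
    print("guarded stop",round(z,4),np.round(f,1)); return z
E
python3 - <<'E'
from h import *
x,y=.5782,.1095; b=np.radians(29.5)
manip.move_l((x,y,.15),rate=.1); manip.goto((x,y,.15),down(b)); fingers.gripper_to(1.)
s=cam("side"); save(s,"s_open"); t=cam("top"); save(t,"t_open")
print("tcp px side",proj(s,manip.read_ee_pos()),"top",proj(t,manip.read_ee_pos()))
manip.move_l((x,y,.10),rate=.1); z=guarded(.10,.066); print(T())
s=cam("side"); w=cam("wrist"); save(w,"w3")
a=cv2.resize(pickle.load(open("s_open.pkl","rb"))["image"][100:200,270:430,::-1],(640,400),interpolation=cv2.INTER_CUBIC)
b=cv2.resize(s["image"][100:200,270:430,::-1],(640,400),interpolation=cv2.INTER_CUBIC)
cv2.imwrite("pics/m4.png",cv2.resize(np.vstack([a,b]),(480,600)))
E
```

```text
tcp px side [[345.66743682 152.14736611]] top [[273.9596597  173.20187819]]
guarded stop 0.0655 [ 1.  -0.5 -0.4]
18.7
```

View pics/m4.png

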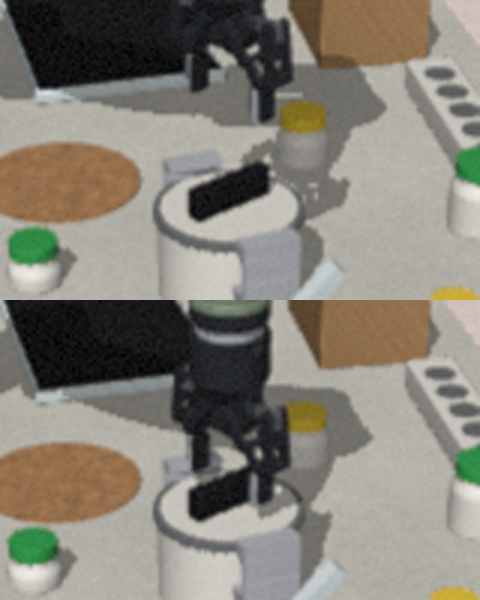

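Fingers now straddle the bar and there's still no contact, so the real tip height is about 20 mm above the reading. I'll raise slightly and close.

Run:
```python
from h import *
x,y=.5782,.1095
manip.move_l((x,y,.078),rate=.05); 
for o in(.5,.35,.28,.24,0.):
    fingers.gripper_to(o); print(o,round(manip.read_finger_gap(),3),manip.read_finger_force(),np.round(manip.read_contact_force(),1))
w=cam("wrist"); save(w,"w4"); print(T())
```

```text
0.5 0.497 0.0 [-0.4  0.5 -0.8]
0.35 0.351 0.0 [-0.1  0.3 -0.7]
0.28 0.28 0.0 [ 0.4 -0.8 -0.3]
0.24 0.243 0.0 [ 0.9  0.2 -0.3]
0.0 0.188 61.42109155654907 [-0.4 -0.2  2.4]
20.7
```

View pics/w4.png

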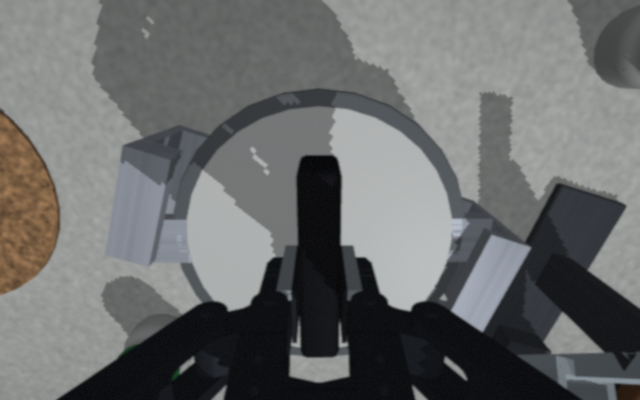

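Gripped (gap 0.188, 61 N), with the bar centred between the pads in the view. Now the twist and lift.

Run:
```python
from h import *
x,y=.5782,.1095
q=np.array(manip.read_q()); turn=np.radians(15.3+90-29.5)
for k in range(1,6):
    qq=q.copy(); qq[5]-=turn*k/5; manip.goto_joints(qq)
    print(k,np.round(manip.read_contact_force(),1),np.round(manip.read_moment(),2),round(manip.read_finger_gap(),3))
for z in(.084,.09,.1,.13,.22):
    manip.move_l((x,y,z),rate=.08); print(z,np.round(manip.read_contact_force(),1))
w=cam("wrist"); save(w,"w5"); s=cam("side"); save(s,"s5"); print(T(),manip.read_finger_gap())
cv2.imwrite("pics/m5.png",cv2.resize(np.vstack([w["image"],s["image"]])[:,:,::-1],(480,600)))
```

```text
1 [ 0.4 -0.4  0.4] [0.   0.06 0.09] 0.189
2 [-0.1 -1.   0.8] [0.03 0.01 0.05] 0.185
3 [ 0.3 -0.1  0.6] [0.08 0.06 0.06] 0.19
4 [0.2 0.  0.3] [0.02 0.02 0.04] 0.188
5 [0.5 0.3 0.1] [-0.03  0.04  0.09] 0.187
0.084 [-0.5 -0.4 -1.4]
0.09 [ 0.1  0.1 -2.1]
0.1 [-0.1 -0.1 -2. ]
0.13 [-1.1  0.2 -2.1]
0.22 [ 0.2  0.3 -3.1]
25.1 0.1886796881784387
```

View pics/m5.png

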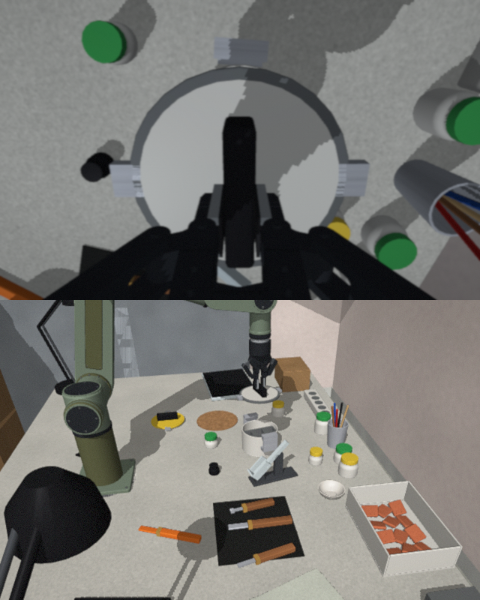

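The cover is off cleanly. Next I set it on the disc with a guarded descent, which also calibrates the height reading.

Run:
```python
from h import *
x,y=.429,.3595; b=np.radians(105)
manip.goto((x,y,.15),down(b)); manip.move_l((x,y,.012),rate=.1)
z=guarded(.012,-.012,step=.001,lim=3.5)
manip.sleep(.1); print(manip.read_ee_pos(),manip.read_contact_force())
fingers.gripper_to(.4); print(manip.read_contact_force()); manip.move_l((x,y,.15),rate=.15)
w=cam("wrist"); save(w,"w6"); print(T())
# bias check: closed tips? look at rack
fingers.gripper_to(1.); manip.goto((.57,.11,.30),down(np.radians(15.3))); w=cam("wrist"); save(w,"w_rack")
manip.goto((.58,-.1,.30),down(0)); w=cam("wrist"); save(w,"w_rest2")
manip.goto((.50,-.33,.30),down(0)); w=cam("wrist"); save(w,"w_mat2"); t=cam("top"); save(t,"top2"); print(T())
big=np.vstack([np.hstack([cv2.imread(f"pics/{n}.png") for n in r]) for r in(("w6","w_rack"),("w_rest2","w_mat2"))])
cv2.imwrite("pics/m6.png",cv2.resize(big,(800,500),interpolation=cv2.INTER_AREA))
```

```text
guarded stop -0.002 [-3.2 -1.8  7.5]
[ 0.42997704  0.36010387 -0.00075951] [-2.55930734 -1.47409848  6.13428822]
[-0.88987974  0.06606769  0.48869428]
33.0
36.7
```

View pics/m6.png

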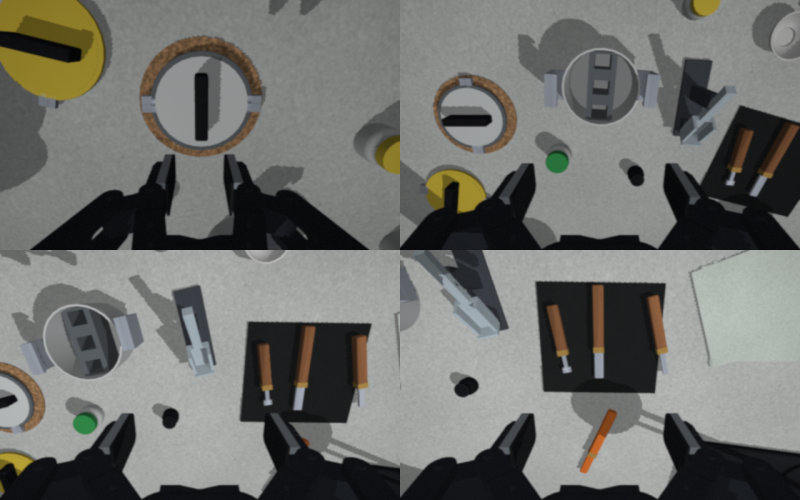

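Cover lies flat on the disc with the bar up. Contact came where predicted, so the height offset is constant. I'll check whether it belongs to the tool length or to world z by using the mat's known size in the wrist view, then measure the tools.

```bash
cat >> h.py <<'E'
def quad(b):
    h=cv2.convexHull(b); 
    for e in np.linspace(.01,.08,40):
        a=cv2.approxPolyDP(h,e*cv2.arcLength(h,True),True)
        if len(a)==4: return a[:,0].astype(float)
def tools(c,z=.021,area=150):
    H=hsv(c); out=[]
    for b in blobs((H[...,0]<18)&(H[...,1]>90)&(H[...,2]>40),area):
        P=ray(c,cv2.boxPoints(cv2.minAreaRect(b)),z)[:,:2]
        e=[P[1]-P[0],P[2]-P[1]]; L=sorted(np.hypot(*k) for k in e); d=max(e,key=lambda k:np.hypot(*k)); d=d/np.hypot(*d)
        if d[0]>0: d=-d
        out.append((P.mean(0),d,L))
    return out
E
python3 - <<'E'
from h import *
for n in("w_mat","w_mat2","top2","top","w_rest"):
    c=pickle.load(open(n+".pkl","rb")); H=hsv(c); g=proj(dict(c,f=200/np.tan(np.radians(c["vertical_fov"]/2))),[.49,-.33,.003])[0]
    for b in blobs(H[...,2]<48,3000):
        if np.hypot(*(b.mean(0)-g))<60:
            q=quad(b); P=ray(c,q,.003)[:,:2]; o=-np.array(c["R"]).T@np.array(c["t"]); print(n,"mat",P.mean(0).round(4),[round(float(np.hypot(*(P[i]-P[i-1]))),4) for i in range(4)],"camz",o[2])
    for m,d,L in tools(c): 
        if np.hypot(*(m-[.49,-.33]))<.17: print("  tool",m.round(4),"yaw",np.degrees(np.arctan2(d[1],d[0])).round(1),np.round(L,4))
E
```

```text
w_mat mat [ 0.4889 -0.3302] [0.2322, 0.2522, 0.2346, 0.2523] camz 0.5992182873262084
  tool [ 0.5189 -0.2431] yaw -169.5 [0.0252 0.0937]
  tool [ 0.5179 -0.408 ] yaw -167.1 [0.0246 0.1102]
  tool [ 0.5413 -0.3269] yaw -178.3 [0.0236 0.1234]
w_mat2 mat [ 0.4886 -0.3305] [0.2339, 0.2528, 0.2348, 0.2527] camz 0.48073368442402675
  tool [ 0.5193 -0.2431] yaw -169.5 [0.0252 0.0937]
  tool [ 0.5306 -0.4457] yaw -165.3 [0.0253 0.11  ]
  tool [ 0.5415 -0.3262] yaw -179.5 [0.0228 0.1222]
  tool [ 0.5211 -0.2393] yaw -170.3 [0.0249 0.0949]
  tool [ 0.5587 -0.3211] yaw 178.2 [0.0241 0.0913]
top mat [ 0.4911 -0.3289] [0.2529, 0.2316, 0.2526, 0.2326] camz 1.5204793752173447
  tool [ 0.5211 -0.2393] yaw -170.3 [0.0249 0.0949]
  tool [ 0.5199 -0.4051] yaw -168.1 [0.0271 0.1095]
  tool [ 0.5436 -0.3238] yaw -179.2 [0.0256 0.1224]
w_rest mat [ 0.4892 -0.3303] [0.235, 0.2511, 0.234, 0.2524] camz 0.6002891837657156
  tool [ 0.5197 -0.2414] yaw -169.3 [0.0246 0.0958]
  tool [ 0.519  -0.4053] yaw -167.5 [0.0276 0.1117]
  tool [ 0.5415 -0.3252] yaw -179.3 [0.026  0.1239]
```

The mat's centre agrees across views to 2 mm, so the cameras and wrist pose are sound and the offset must be finger length. The middle tool has been knocked from (.519,-.405) to (.531,-.446). I'll touch bare table with shut fingers to get the offset, and enlarge the rest and rack views.

Run:
```python
from h import *
manip.goto((.43,-.16,.12),down(0)); fingers.gripper_to(0.); manip.move_l((.43,-.16,.02),rate=.12); z=guarded(.02,-.045,step=.0015,lim=3); w=cam("wrist"); save(w,"w_touch")
manip.move_l((.43,-.16,.15),rate=.2); fingers.gripper_to(1.); print(T())
def crop(n,u,v,wd,hh,s,pts=()):
    c=pickle.load(open(n+".pkl","rb")); c["f"]=200/np.tan(np.radians(c["vertical_fov"]/2))
    im=cv2.resize(c["image"][v:v+hh,u:u+wd,::-1],None,fx=s,fy=s,interpolation=cv2.INTER_CUBIC)
    for i in range(0,wd,20): cv2.putText(im,str(u+i),(i*s,9),0,.32,(0,0,255),1); cv2.line(im,(i*s,10),(i*s,16),(0,0,255),1)
    for i in range(20,hh,20): cv2.putText(im,str(v+i),(8,i*s+4),0,.32,(0,0,255),1); cv2.line(im,(0,i*s),(6,i*s),(0,0,255),1)
    for P in pts: p=((proj(c,P)[0]-[u,v])*s).astype(int); cv2.circle(im,tuple(int(k) for k in p),3,(0,0,255),1)
    return im
a=np.radians(15.3); ex=np.array([np.cos(a),np.sin(a),0])
pk=[np.array([.5785,.1095,.074])+k*ex for k in(.046,0,-.046)]
A=crop("w_rest2",260,50,100,160,4); B=crop("side",320,170,100,75,4); C=crop("w_rack",240,60,120,100,3,pk)
W=np.zeros((600,800,3),np.uint8); A=A[:600]; W[:A.shape[0],:400]=A; W[:300,400:800]=B; W[300:600,400:760]=C
cv2.imwrite("pics/m7.png",W)
```

```text
guarded stop -0.04 [-1.9  1.   8.4]
51.4
```

View pics/m7.png

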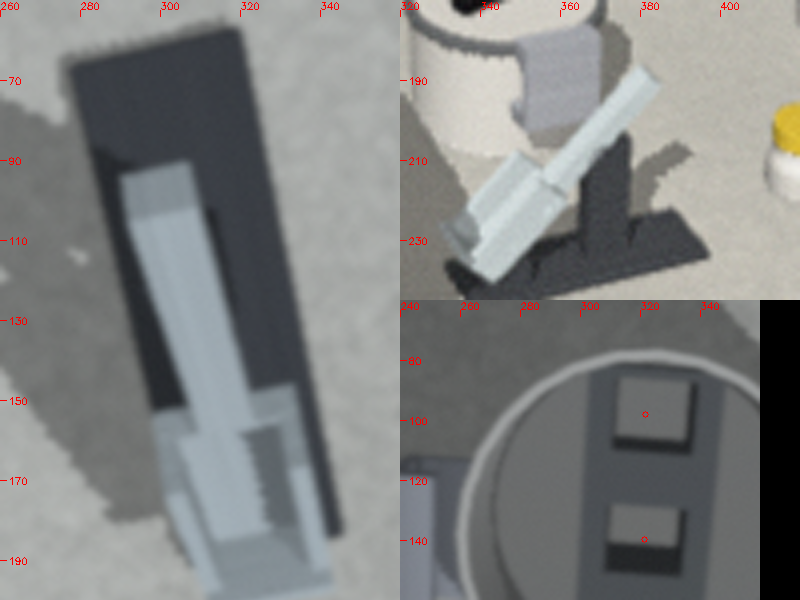

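Touch contact at a reading of about -0.0385, so the fingers end 38 mm short of the reported TCP. The crop shows the beam's upper edge mid at (301.5,103) and the foot at about (319.5,184) in w_rest2. The predicted pocket centres fall inside the pockets.

Run:
```python
from h import *
c=pickle.load(open("w_rest2.pkl","rb")); s=pickle.load(open("side.pkl","rb")); s["f"]=200/np.tan(np.radians(s["vertical_fov"]/2))
top=ray(c,(301.5,103.3),.143)[0]; foot=ray(c,(319.5,184),.030)[0]; d=top-foot
print("top",top.round(4),"foot",foot.round(4),"horiz",np.hypot(*d[:2]),"yaw",np.degrees(np.arctan2(d[1],d[0])))
print("side px top",proj(s,top),"foot",proj(s,foot))
# base plate corners (z guess .008): back edge and right edge in crop A
P=ray(c,np.array([(75,65),(240,28),(342,530)])/4+[260,50],.008); print("base",P.round(4),np.hypot(*(P[1]-P[0])[:2]),np.hypot(*(P[2]-P[1])[:2]))
e=P[1]-P[2]; print("base yaw",np.degrees(np.arctan2(e[1],e[0])))
print("base back mid",((P[0]+P[1])/2).round(4),"corner mid->origin est",((P[0]+P[2])/2).round(4))
# reference pts: wrist view of tip position
w=pickle.load(open("w_touch.pkl","rb")); print("touch TCP px",proj(w,[.43,-.16,-.04]),"table tip",proj(w,[.43,-.16,0]))
# rack yaw check from rack pockets in crop C (scale 3, origin 240,60)
k=pickle.load(open("w_rack.pkl","rb")); Q=ray(k,[((655-400)/3+240,(408-300)/3+60),((647-400)/3+240,(538-300)/3+60)],.074); print("pockets far/mid",Q.round(4))
```

```text
top [ 0.6347 -0.0831  0.143 ] foot [ 0.5225 -0.1002  0.03  ] horiz 0.11345927817258869 yaw 8.649450404148865
side px top [[380.50603821 187.97294017]] foot [[338.09153062 231.9765235 ]]
base [[ 0.6689 -0.049   0.008 ]
 [ 0.6798 -0.1003  0.008 ]
 [ 0.518  -0.1361  0.008 ]] 0.052446931454789986 0.16571267481423493
base yaw 12.457270092365155
base back mid [ 0.6744 -0.0747  0.008 ] corner mid->origin est [ 0.5935 -0.0925  0.008 ]
touch TCP px [[316.80721763 229.22612531]] table tip [[316.43069615 266.22467208]]
pockets far/mid [[0.626  0.1188 0.074 ]
 [0.5793 0.1087 0.074 ]]
```

The beam line through three crop points and the base plate agree on the foot at ≈(.5237,-.1045), yaw ≈11°. The pockets put rack yaw near 13°. Now I'll write the tool routine, check IK for every pose, and measure the tools afresh.

```bash
cat >> h.py <<'E'
K=np.array([0,0,1.]); C=.038
FOOT=np.array([.5237,-.1045,.030]); RY=np.radians(11.)
TUB=np.array([.5788,.1092,0]); TY=np.radians(13.5)
def hd(y): return np.array([np.cos(y),np.sin(y),0])
def ori(yaw,phi):
    z=np.sin(phi)*hd(yaw)-np.cos(phi)*K; y=np.array([np.sin(yaw),-np.cos(yaw),0]); return np.c_[np.cross(y,z),y,z]
def cmd(ax,yaw,phi,past): # pads' tips 'past' beyond tool-axis point ax
    R=ori(yaw,phi); return np.array(ax)+(past+C)*R[:,2],R
def rest_pt(s,off=.009,dx=0):  # point on axis of tool at home, s from tip
    u=(hd(RY)+K)/2**.5; n=(-hd(RY)+K)/2**.5; return FOOT+u*s+n*off
NR=(-hd(RY)+K)/2**.5
def pocket(k,z): return TUB+hd(TY)*k+K*z
def whole(c,z=.014):  # whole tools on mat: non-dark blobs inside mat
    H=hsv(c); m=((H[...,2]>62)).astype(np.uint8)
    q=quad(max([b for b in blobs(H[...,2]<48,3000) if np.hypot(*(ray(c,b.mean(0),.003)[0,:2]-[.49,-.33]))<.06],key=len))
    M=np.zeros(m.shape,np.uint8); cv2.fillConvexPoly(M,np.int32(q),1); M=cv2.erode(M,np.ones((3,3)))
    out=[]
    for b in blobs(m&M,150):
        P=ray(c,cv2.boxPoints(cv2.minAreaRect(b)),z)[:,:2]; e=[P[1]-P[0],P[2]-P[1]]
        d=max(e,key=np.linalg.norm); L=np.linalg.norm(d); d=d/L; d=-d if d[0]>0 else d
        out.append((P.mean(0),d,L))
    return out
E
python3 - <<'E'
from h import *
for nm,(p,R) in dict(pick=cmd((.5,-.33,.012),0,0,.008),pickm=cmd((.53,-.45,.012),.26,0,.008),rest=cmd(rest_pt(.1),RY,np.pi/4,.008),restup=cmd(rest_pt(.1)+.09*NR,RY,np.pi/4,.008),re=cmd(rest_pt(.1),RY,0,.015),reup=cmd(rest_pt(.1)+.1*K,RY,0,.015),
   **{f"t{k}{z}":cmd(pocket(k,z),TY,np.pi/4,.015) for k in(.046,0,-.046) for z in(.11,.25)}).items():
    q=kinematics.solve_ik(p,R); print(nm,p.round(3),None if q is None else np.round(q,2))
manip.goto((.45,-.33,.36),down(0)); w=cam("wrist"); save(w,"w_mat3"); t=cam("top")
for c in(w,t):
    for m,d,L in whole(c): print("whole",m.round(4),np.degrees(np.arctan2(-d[1],-d[0])).round(1),round(L,4),"tip",(m+d*L/2).round(4),"tail",(m-d*L/2).round(4))
    for m,d,L in tools(c): 
        if np.hypot(*(m-[.49,-.33]))<.17: print("  handle",m.round(4),np.degrees(np.arctan2(-d[1],-d[0])).round(1),np.round(L,4),"tail",(m-d*L[1]/2).round(4))
print(T())
E
```

```text
pick [ 0.5   -0.33  -0.034] [-0.73  0.53  1.63 -0.    0.98  0.84]
pickm [ 0.53  -0.45  -0.034] [-0.83  0.69  1.36 -0.    1.09  0.48]
rest [ 0.619 -0.086  0.075] [-0.56  0.17  2.13  1.22  0.54 -0.18]
restup [ 0.556 -0.098  0.138] [-0.69 -0.09  2.22  0.99  0.71 -0.  ]
re [ 0.587 -0.092  0.054] [-0.3   0.39  1.61 -0.    1.14  1.08]
reup [ 0.587 -0.092  0.154] [-0.3   0.28  1.53 -0.    1.33  1.08]
t0.0460.11 [0.66  0.129 0.073] [-0.04  0.23  2.07  1.2   0.21  0.19]
t0.0460.25 [0.66  0.129 0.213] [-0.04 -0.03  1.99  0.45  0.46  0.97]
t00.11 [0.615 0.118 0.073] [-0.07  0.14  2.18  1.31  0.22  0.05]
t00.25 [0.615 0.118 0.213] [-0.07 -0.14  2.09  0.48  0.48  0.92]
t-0.0460.11 [0.571 0.107 0.073] [-0.12  0.05  2.28  1.36  0.25 -0.04]
t-0.0460.25 [0.571 0.107 0.213] [-0.12 -0.27  2.18  0.51  0.53  0.87]
whole [ 0.4922 -0.2465] 9.3 0.1462 tip [ 0.4201 -0.2583] tail [ 0.5643 -0.2346]
whole [ 0.5322 -0.4478] 14.6 0.105 tip [ 0.4814 -0.4611] tail [ 0.583  -0.4345]
whole [ 0.5049 -0.3271] 0.5 0.194 tip [ 0.4078 -0.3279] tail [ 0.6019 -0.3263]
  handle [ 0.5189 -0.2431] 10.5 [0.0247 0.0935] tail [ 0.5649 -0.2346]
  handle [ 0.5303 -0.4462] 14.7 [0.0249 0.1095] tail [ 0.5832 -0.4324]
  handle [ 0.5413 -0.3268] 1.8 [0.0233 0.1221] tail [ 0.6023 -0.3249]Traceback (most recent call last):
  File "<stdin>", line 7, in <module>
  File "h.py", line 62, in whole
    q=quad(max([b for b in blobs(H[...,2]<48,3000) if np.hypot(*(ray(c,b.mean(0),.003)[0,:2]-[.49,-.33]))<.06],key=len))
           ~~~^^^^^^^^^^^^^^^^^^^^^^^^^^^^^^^^^^^^^^^^^^^^^^^^^^^^^^^^^^^^^^^^^^^^^^^^^^^^^^^^^^^^^^^^^^^^^^^^^^^^^^^^^
ValueError: max() iterable argument is empty
```

Lengths 194, 146 and ≈170 mm identify long, short and middle, and all poses are reachable. Pick the long tool, lay it in the rest and release.

```bash
cat >> h.py <<'E'
def F(): return np.round(manip.read_contact_force(),1)
def pick(tip,tail,s=.1,L=None):
    tip,tail=np.array(tip),np.array(tail); u=(tail-tip)/np.linalg.norm(tail-tip); yaw=np.arctan2(u[1],u[0])
    a=np.r_[tip+u*s,.012]; p,R=cmd(a,yaw,0,.008)
    fingers.gripper_to(.6); manip.goto(p+.1*K,R); manip.move_l(p+.012*K,rate=.15); manip.move_l(p,rate=.04)
    print("pre-close",F()); fingers.gripper_to(0.); print("grip gap",manip.read_finger_gap(),F()); manip.move_l(p+.15*K,rate=.2); print("lifted",manip.read_finger_gap(),T())
def lay(s=.1):
    a=rest_pt(s+.004); p,R=cmd(a,RY,np.pi/4,.008)
    manip.goto(p+.09*NR,R); manip.move_l(p+.012*NR,rate=.15); f0=F()
    for k in(.009,.006,.004,.002,.001,0,-.001):
        manip.move_l(p+k*NR,rate=.04); f=F()-f0
        if np.linalg.norm(f)>4: break
    print("lay stop",k,f,T())
def release_rest(s=.1):
    p0=np.array(manip.read_ee_pos()); fingers.gripper_to(.55); manip.move_l(p0+.09*NR,rate=.2); print("released",F(),T())
E
python3 - <<'E'
from h import *
pick((.4078,-.3279),(.6019,-.3263)); lay()
w=cam("wrist"); save(w,"w_lay"); s=cam("side"); save(s,"s_lay")
W=np.zeros((600,800,3),np.uint8); W[:300,:480]=cv2.resize(w["image"],(480,300)); W[300:,:]=cv2.resize(s["image"][150:270,300:460],(800,600))[:300] if 0 else 0
b=cv2.resize(s["image"][150:262,310:460],(402,300),interpolation=cv2.INTER_CUBIC); W[300:600,:402]=b
cv2.imwrite("pics/m8.png",W[:,:480,::-1])
E
```

```text
pre-close [-0.5 -0.7 -0. ]
grip gap 0.2368328895520875 [0.1 0.  1.7]
lifted 0.2394512642719872 56.6
lay stop -0.001 [-14.5  -1.5  13.5] 60.0
```

View pics/m8.png

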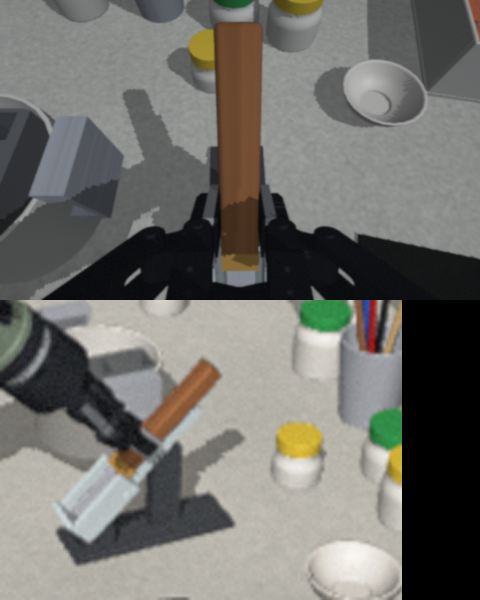

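The tool lies straight on the beam with its blade between the walls and light contact, gripper straddling above the walls. Release, regrasp vertically, and bring it upright above the far pocket.

```bash
cat >> h.py <<'E'
PAST=.012
def regrasp(s=.1):
    p,R=cmd(rest_pt(s),RY,0,PAST)
    manip.goto(p+.09*K,R); manip.move_l(p+.015*K,rate=.15); manip.move_l(p,rate=.05); print("pre",F())
    fingers.gripper_to(0.); print("regrip",manip.read_finger_gap(),F()); manip.move_l(p+.12*K,rate=.15); print("up",manip.read_finger_gap(),F(),T())
def above(k,s=.1,tipz=.125):
    p,R=cmd(pocket(k,tipz+s),TY,np.pi/4,PAST); manip.goto(p,R); print("above",F(),T())
E
python3 - <<'E'
from h import *
release_rest(); regrasp(); above(.046)
s=cam("side"); save(s,"s_ab"); w=cam("wrist"); save(w,"w_ab"); t=cam("top"); save(t,"t_ab")
print("pred tip/tail/pocket top, wrist",proj(w,[pocket(.046,.125),pocket(.046,.074)]).round(1).tolist(),"side",proj(s,[pocket(.046,.125),pocket(.046,.32),pocket(.046,.074)]).round(1).tolist())
W=np.zeros((600,800,3),np.uint8); W[:,:]=0
W[:300,:480]=cv2.resize(w["image"],(480,300)); W[300:,:480]=cv2.resize(s["image"][60:210,260:500],(480,300),interpolation=cv2.INTER_CUBIC); W[:400,480:]=cv2.resize(t["image"][120:220,230:310],(320,400),interpolation=cv2.INTER_CUBIC)
cv2.imwrite("pics/m9.png",W[:,:,::-1])
E
```

```text
released [-0.4 -0.2  0.1] 61.1
pre [-0.8 -0.6 -0.3]
regrip 0.24249349691309804 [ 0.3 -0.8  1.8]
up 0.24444665531647233 [ 0.2  0.6 -1.2] 64.5
above [ 0.7 -0.2 -0.1] 65.4
pred tip/tail/pocket top, wrist [[316.8, 312.6], [317.0, 322.0]] side [[360.5, 156.9], [362.0, 92.5], [360.2, 172.3]]
```

View pics/m9.png

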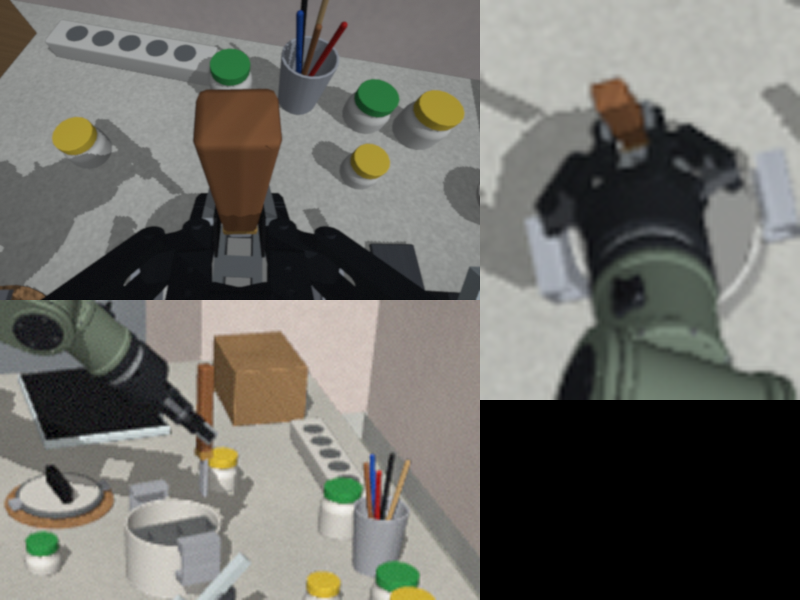

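Tool upright above the far pocket; in the side view the tip is near (362,157) against a predicted (360.5,157). I'll measure the lean from the wood mask, tweak the pocket fit to the seen openings (yaw ≈12.3°), and insert with force checks.

```bash
cat >> h.py <<'E'
TUB=np.array([.5783,.1087,0]); TY=np.radians(12.3)
def lean(c,k,z0,z1,TYY=None):
    # handle axis in a fixed camera: compare mask centre with predicted axis, at rows of handle
    H=hsv(c); m=((H[...,0]<18)&(H[...,1]>90)&(H[...,2]>40)).astype(np.uint8)
    a,b=proj(c,[pocket(k,z1),pocket(k,z0)]); o=[]
    for v in range(int(a[1])+3,int(b[1])-2):
        u=a[0]+(b[0]-a[0])*(v-a[1])/(b[1]-a[1]); w=np.where(m[v,int(u)-12:int(u)+13])[0]
        if len(w)>4: o.append((v,(w.min()+w.max())/2+int(u)-12-u,len(w)))
    return np.array(o)
E
python3 - <<'E'
from h import *
above(.046); s=cam("side")
o=lean(s,.046,.185,.32); d=np.linalg.norm(-np.array(s["R"]).T@np.array(s["t"])-pocket(.046,.2))
print(o[::6].round(1).tolist()); pf=np.polyfit(o[:,0],o[:,1],1); vt=proj(s,pocket(.046,.125))[0,1]
print("mm/px",1e3*d/s["f"],"offset px at handle mid",o[:,1].mean(),"extrap tip",np.polyval(pf,vt),"slope",pf[0])
E
```

```text
above [-0.5  0.1 -2. ] 65.8
[[95.0, 4.1, 14.0], [101.0, 4.2, 15.0], [107.0, 4.3, 13.0], [113.0, 4.5, 8.0], [119.0, 1.6, 5.0]]
mm/px 2.827300323995907 offset px at handle mid 3.412183001041401 extrap tip -1.8471161881472415 slope -0.11126911818024043
```

```bash
cat >> h.py <<'E'
def insert(k,s=.1,dx=-.0015):
    R=ori(TY,np.pi/4); f0=np.array(manip.read_contact_force())
    def P(tz): return cmd(pocket(k,tz+s)+dx*hd(TY),TY,np.pi/4,PAST)[0]
    for tz in list(np.r_[.09,.075,np.arange(.07,.013,-.004),np.arange(.013,.0,-.0015)]):
        manip.move_l(P(tz),R,rate=.08); f=np.array(manip.read_contact_force())-f0
        if np.linalg.norm(f)>5: break
    print("insert stop tipz",round(tz,4),f.round(1),"gap",manip.read_finger_gap(),T()); return tz
def leave():
    z=np.array(manip.read_tcp_rot())[:,2]; p=np.array(manip.read_ee_pos())
    fingers.gripper_to(.5); print("open",F()); manip.move_l(p-.1*z,rate=.15); print("left",F(),T())
E
python3 - <<'E'
from h import *
insert(.046)
E
```

```text
insert stop tipz 0.0055 [-2.8 -1.4  9.1] gap 0.24639306201196004 72.0
```

Reached the floor at the expected depth. Release and check the upright, then re-measure the middle tool.

Run:
```python
from h import *
leave(); manip.goto((.47,-.38,.34),down(0)); w=cam("wrist"); save(w,"w_mat4"); s=cam("side"); save(s,"s_m4")
for m,d,L in tools(w): 
    if np.hypot(*(m-[.49,-.36]))<.2: print("  handle",m.round(4),np.degrees(np.arctan2(-d[1],-d[0])).round(1),np.round(L,4),"tail",(m-d*L[1]/2).round(4))
print("standing tail expected side px",proj(s,pocket(.046,.203)).round(0),T())
W=np.zeros((600,640,3),np.uint8); W[:240]=cv2.resize(w["image"][:240],(640,240)); W[240:,:480]=cv2.resize(s["image"][70:250,270:510],(480,360),interpolation=cv2.INTER_CUBIC)
cv2.imwrite("pics/m10.png",W[:,:,::-1])
```

```text
open [-0.2  0.2 -0.3]
left [-0.3  0.4  0. ] 73.2
  handle [ 0.5189 -0.2437] 10.2 [0.0262 0.0939] tail [ 0.5651 -0.2354]
  handle [ 0.5304 -0.4465] 14.8 [0.0244 0.1089] tail [ 0.583  -0.4327]
standing tail expected side px [[361. 133.]] 75.2
```

View pics/m10.png

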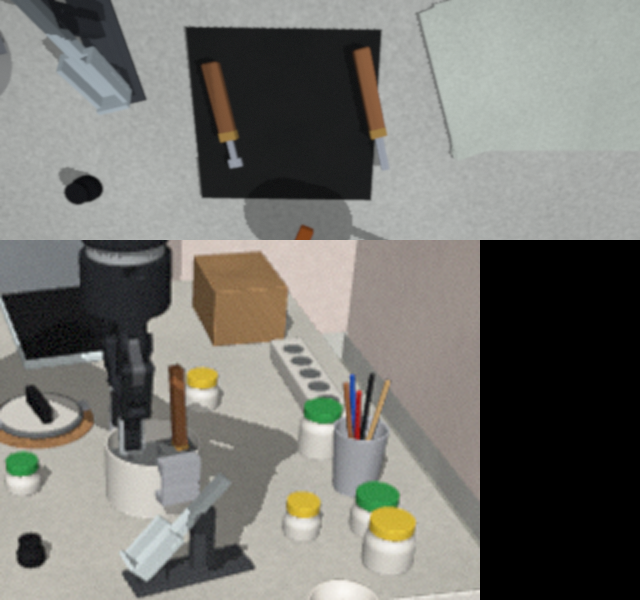

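The long tool stands upright in the far pocket (crop 178,405), and short and middle are on the mat at (220,110) and (370,105). Now the middle tool, with pocket 0.

Run:
```python
from h import *
tail=np.array([.5826,-.4330]); u=hd(np.radians(14.8))[:2]
pick(tail-.17*u,tail)
if manip.read_finger_gap()>.15:
    lay(); release_rest(); regrasp()
    if manip.read_finger_gap()>.15: above(0.); s=cam("side"); save(s,"s_mid"); insert(0.)
```

```text
pre-close [-0.1 -0.7 -0.8]
grip gap 0.23523989170326903 [-0.1 -0.   1.7]
lifted 0.2381031030297744 79.0
lay stop -0.001 [-13.6  -2.1  13. ] 82.7
released [ 0.8 -0.  -0.5] 83.7
pre [-0.1  0.9  0.7]
regrip 0.2464426175735975 [-1.  -0.9  2.4]
up 0.24291868801151684 [ 0.3  0.2 -0.6] 87.1
above [ 0.3 -0.8 -0.1] 88.0
insert stop tipz 0.0055 [-4.3 -1.6 11.8] gap 0.24344419954400387 94.2
```

Run:
```python
from h import *
leave(); manip.goto((.47,-.33,.34),down(0)); w=cam("wrist"); save(w,"w_mat5")
c=[(m,d,L) for m,d,L in tools(w) if np.hypot(*(m-[.5,-.28]))<.13]
for m,d,L in c: print(m.round(4),np.degrees(np.arctan2(-d[1],-d[0])).round(1),np.round(L,4))
wh=[x for x in whole(w)]; [print("whole",m.round(4),np.degrees(np.arctan2(-d[1],-d[0])).round(1),round(L,4)) for m,d,L in wh]
assert len(c)==1; m,d,L=c[0]; tail=m-d*L[1]/2+d*.0006
pick(tail+d*.145,tail)
if manip.read_finger_gap()>.15:
    lay(); release_rest(); regrasp()
    if manip.read_finger_gap()>.15: above(-.046); insert(-.046)
```

```text
open [-0.3  0.7 -0.5]
left [ 0.8 -0.1 -0.1] 95.4
[ 0.519 -0.243] 10.4 [0.0251 0.0937]
whole [ 0.4921 -0.2464] 9.3 0.1466
pre-close [-0.2 -0.7 -0.1]
grip gap 0.23781976400025953 [-0.3 -0.   2.7]
lifted 0.24111858699016103 101.0
lay stop -0.001 [-15.1  -2.3  13.4] 104.3
released [0.6 0.6 0.3] 105.3
pre [-0.5  0.5  0. ]
regrip 0.24883823421092238 [-0.3 -0.4  2.9]
up 0.2464585859332327 [-0.2 -0.2 -0.2] 108.7
above [-0.1 -0.6 -0.8] 109.6
insert stop tipz 0.0055 [-4.3  1.9 12. ] gap 0.24852990330617117 115.8
```

Run:
```python
from h import *
leave(); manip.goto((.40,-.40,.35),down(0)); manip.sleep(.5)
t=cam("top"); s=cam("side"); save(t,"t_end"); save(s,"s_end"); fingers.gripper_to(1.)
for k,L in((.046,.195),(0,.17),(-.046,.145)):
    for n,c in(("top",t),("side",s)):
        H=hsv(c); m=((H[...,0]<20)&(H[...,1]>80)&(H[...,2]>35)).astype(np.uint8)
        a=proj(c,pocket(k,.008+L))[0]; b=proj(c,pocket(k,.09))[0]
        u0,v0=np.int32(np.minimum(a,b))-10; u1,v1=np.int32(np.maximum(a,b))+10
        y,x=np.where(m[v0:v1,u0:u1]); print(k,n,"pred tail",a.round(0),"pred rim",b.round(0),"mask n",len(x),"x",x.min()+u0,x.max()+u0,"y",y.min()+v0,y.max()+v0)
H=hsv(t)
for b in blobs((H[...,0]<20)&(H[...,1]>90)&(H[...,2]>50),60):
    P=ray(t,b.mean(0),.003)[0,:2]
    if P[0]<.75 : print("blob",P.round(3),len(b))
print(T(),F())
```

```text
open [0.2 0.2 0.1]
left [-0.2  0.3  0.2] 117.0
0.046 top pred tail [268. 154.] pred rim [273. 161.] mask n 122 x 266 277 y 154 170
0.046 side pred tail [361. 133.] pred rim [360. 168.] mask n 294 x 350 363 y 133 175
0 top pred tail [273. 172.] pred rim [277. 176.] mask n 147 x 268 281 y 161 180
0 side pred tail [346. 143.] pred rim [346. 171.] mask n 251 x 335 350 y 143 179
-0.046 top pred tail [278. 189.] pred rim [280. 192.] mask n 93 x 274 284 y 179 195
-0.046 side pred tail [331. 154.] pred rim [331. 174.] mask n 188 x 328 335 y 153 179
blob [ 0.307 -0.351] 33
blob [0.414 0.419] 135
blob [0.446 0.308] 141
blob [0.548 0.11 ] 28
blob [0.6   0.122] 33
blob [0.644 0.133] 32
120.0 [1.3 0.1 0.8]
```

All three tails sit at the predicted pixels and heights in both views, so they are upright and at the pocket floor. The cork shows evenly on both sides of the cover. Handing in.

```bash
python3 -c "
from rig import order; print(order.close_job())"
```

```text
the job is handed in; nothing more can be done
None
```

The job is handed in at about 120 s of the 210 s allowed: the cover lies flat on the cork disc, bar up, and the long, middle and short tools, taken in that order via the slanted rest, stand blade down in the tub's pockets; the verdict was not shown.

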